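# Return the drained cacti to their saucers

### The arm

A 6-joint arm with a two-finger parallel gripper is mounted at the origin on the work surface. World frame = base frame: x ahead of the robot, y to its left, z up, the work surface at z = 0. Lengths are in mm, angles in rad, forces in N, time in s.
With the tool pointing down it reaches from about 350 to 775 mm from the base axis. Payload 7.3 kg.
Tool frame: the origin (TCP) lies at the very end of the fingers, on their centre line; the grasp point (between the pads) lies 19 mm behind it; z points along the fingers, y is the line along which they close (so a half turn about z gives the same grasp; the last joint's range is limited). The gripper opens to 92 mm and grips with 3 to 60 N. Pads are 19 mm wide; open, the fingers measure 130 mm over their backs; the gripper's body (75 mm by 190 mm) begins 47 mm behind the grasp point.
Start: joints at [1.192, 0.342, 1.524, -0, 1.275, -0.146], TCP at [121.103, 510.861, 226.741] pointing down, gripper open.
Joint ranges: [-2.53, 2.53], [-0.77, 2.02], [0.04, 2.7], [-1, 4.14], [0.28, 2.66], [-3.11, 3.11]. Speed limits (rad/s): [2.57, 2.57, 3.14, 3.14, 3.14, 3.14].

### API

Orientations are given as [roll, pitch, yaw] about the fixed x, y, z axes, in that order (R = Rz(yaw) Ry(pitch) Rx(roll)).
In Python, from plant import * gives the robot as it stands.
- The arm moves only by the tool arm_command, never from a script. Its arguments are lists of equal length, an entry for each row: "gripper": the finger opening in mm, from 0 to 91.8; "dp": the shift along the tool's x, y, z in units of 25 mm (1.0 is 25 mm), a list of three; "twist": the turn about the tool's z in units of 5 degrees (1.0 is 5 degrees). A call has exactly 5 rows; each row shifts and turns the commanded pose from where the row before left it, along the tool's axes as they then stand; what a row does not reach is not made up. A row lasts 1/8 s, in which the tool goes at most 62.5 mm and 10.7 degrees, less where a joint would pass 70% of its speed; a pose out of reach is approached as far as the arm can. A call is refused whole if a number of a shift passes 1 or a number of a turn 1, either way. A call with a gripper value outside its range is refused whole. The fingers move at their own pace and stop on an object; the grip force is fixed at half the most. Time passes only in rows, so rows that do not move let the fingers close, or fill a call up. It gives the time, the measured TCP pose, the force, the opening and the grip force at its end, in the units of the state.
- get_obs(): the state, without advancing time (a new reading comes with each control period).
- capture(name): name is "side" or "top" or "wrist"; returns the picture (420x560x3 uint8, red, green, blue); there is no depth.
- get_calibration(name): a dict with "mtx" (3x3 intrinsics, pixels), "position" and "attitude" of the camera in the world; the wrist camera has in their place "mount" (4x4, takes a point from camera to tool coordinates, whose origin is the TCP and whose axes are the flange's). Camera axes: x right, y down, z forward; pixel columns grow to the right and rows downward; lengths in mm; the calibration is good to about 2 mm. A picture is of the moment at which its call begins: read the wrist's pose just before it. get_calibration takes no time and is no camera call.
- close_job(): hands the job in; it is judged then, once.
The state is a dict: "time": time; "joint_positions": joint angles; "dq": joint speeds; "tau": joint torques, N m; "tool_pos": TCP position; "tcp_rot": TCP orientation; "contact_force": force on the tool from outside, world axes, zero at the start; "moment": the same for the moment, N m; "grip_width": finger opening in mm; "finger_force": force on a finger pad.
Only numpy, scipy, OpenCV 4.12 (cv2) and the standard library are available. Lean on these libraries where they do the work, as an engineer would, in place of code of your own. Each camera call takes 0.05 s, during which the arm holds its last target. There are 200 camera calls.

### The job

The four potted cacti have drained on the metal tray: set each one upright and gently inside its own saucer on the grey mat - the yellow pot in the yellow saucer, the blue pot in the blue one, the large terracotta pot in the large terracotta saucer and the small terracotta pot in the small one. Do not tip the plants over on the way, and leave the empty terracotta pot and the brown dropper bottle where they stand.

Things in the scene. Friction and masses are not known exactly. Their poses are not given: they have to be found in the camera images.
- pot_large: Loose large terracotta pot with a round ribbed green barrel cactus, upright on the draining tray (tray floor 4 mm above the desk). Rim 68 mm across, an upright band 14 mm tall, to be gripped straddling the plant; tapers to a foot 46 mm across; 58 mm tall to the rim, the plant rises up to 32 mm above it, within the rim. About 220 g (+-30%). Origin: centre of the underside; z up.
- pot_small: Loose small terracotta pot with a slim green column cactus, upright on the draining tray (tray floor 4 mm above the desk). Rim 44 mm across, an upright band 14 mm tall, to be gripped straddling the plant; tapers to a foot 29 mm across; 42 mm tall to the rim, the plant rises up to 28 mm above it, within the rim. About 100 g (+-30%). Origin: centre of the underside; z up.
- pot_yellow: Loose yellow glazed pot with a flat-padded prickly pear, upright on the draining tray (tray floor 4 mm above the desk). Rim 58 mm across, an upright band 14 mm tall, to be gripped straddling the plant; tapers to a foot 40 mm across; 52 mm tall to the rim, the plant rises up to 33 mm above it, within the rim. About 160 g (+-30%). Origin: centre of the underside; z up.
- pot_blue: Loose dark blue glazed pot with a grey-green spiky rosette, upright on the draining tray (tray floor 4 mm above the desk). Rim 58 mm across, an upright band 14 mm tall, to be gripped straddling the plant; tapers to a foot 40 mm across; 52 mm tall to the rim, the plant rises up to 28 mm above it, within the rim. About 160 g (+-30%). Origin: centre of the underside; z up.
- saucer_large: Large terracotta saucer, the one belonging to the large terracotta pot; fixed on the flat grey felt mat (4 mm thick). Round, flat floor 70 mm across, 4 mm thick, with a flaring rim 12 mm tall, about 88 mm across outside. Origin: centre of the underside; the pot's foot stands 4 mm above it. z up.
- saucer_small: Small terracotta saucer, the one belonging to the small terracotta pot; fixed on the flat grey felt mat (4 mm thick). Round, flat floor 49 mm across, 4 mm thick, with a flaring rim 12 mm tall, about 67 mm across outside. Origin: centre of the underside; the pot's foot stands 4 mm above it. z up.
- saucer_yellow: Yellow glazed saucer, the one belonging to the yellow glazed pot; fixed on the flat grey felt mat (4 mm thick). Round, flat floor 62 mm across, 4 mm thick, with a flaring rim 12 mm tall, about 80 mm across outside. Origin: centre of the underside; the pot's foot stands 4 mm above it. z up.
- saucer_blue: Dark blue glazed saucer, the one belonging to the dark blue glazed pot; fixed on the flat grey felt mat (4 mm thick). Round, flat floor 62 mm across, 4 mm thick, with a flaring rim 12 mm tall, about 80 mm across outside. Origin: centre of the underside; the pot's foot stands 4 mm above it. z up.
- pot_empty: Loose empty terracotta pot with no plant in it, standing on the draining tray among the planted ones, 56 mm across the rim, 50 mm tall, 120 g. To be left alone. Origin: centre of the underside.
- dropper: Loose small brown glass dropper bottle of plant food, black cap, 30 mm across, 76 mm tall, 90 g, standing in the middle of the mat between the saucers. To be left alone. Origin: centre of the underside.
Mind the look-alikes: they are no part of the job. Leave any green look-alike of the saucer_small alone.

How it is judged (in metres and radians):
At the end, for the whole second after the job is handed in: Each planted pot is released, at rest and upright (0.08 rad) with its whole foot on the floor of its own saucer (axes within 12.5 mm small, 13.5 mm yellow and blue, 14.5 mm large); the empty pot and the bottle stand upright (0.15 rad) within 25 mm of where they were (horizontal distance between pot_large and saucer_large below 0.0145 m and z of pot_large in the frame of saucer_large between 0.001 and 0.0075 m and angle between each of pot_large, pot_small, pot_yellow, pot_blue's own z axis and vertical below 0.08 rad and linear speed of each of pot_large, pot_small, pot_yellow, pot_blue below 0.02 m/s and contact force between each of pot_large, pot_small, pot_yellow, pot_blue and the fingers below 0.05 N and horizontal distance between pot_small and saucer_small below 0.0125 m and z of pot_small in the frame of saucer_small between 0.001 and 0.0075 m and horizontal distance between pot_yellow and saucer_yellow below 0.0135 m and z of pot_yellow in the frame of saucer_yellow between 0.001 and 0.0075 m and horizontal distance between pot_blue and saucer_blue below 0.0135 m and z of pot_blue in the frame of saucer_blue between 0.001 and 0.0075 m and distance of each of pot_empty, dropper from where it was at the start of the episode below 0.025 m and angle between each of pot_empty, dropper's own z axis and vertical below 0.15 rad); the robot touches nothing.
It fails at once if a planted pot is tipped by more than 0.6 rad (angle between any of pot_large, pot_small, pot_yellow, pot_blue's own z axis and vertical above 0.6 rad).
It fails at once if a planted pot drops onto its saucer (faster than 0.6 m/s within 50 mm of the saucer's axis and with its underside less than 35 mm above the saucer's) ((horizontal distance between pot_large and saucer_large below 0.05 m and z of pot_large in the frame of saucer_large below 0.035 m and linear speed of pot_large above 0.6 m/s) or (horizontal distance between pot_small and saucer_small below 0.05 m and z of pot_small in the frame of saucer_small below 0.035 m and linear speed of pot_small above 0.6 m/s) or (horizontal distance between pot_yellow and saucer_yellow below 0.05 m and z of pot_yellow in the frame of saucer_yellow below 0.035 m and linear speed of pot_yellow above 0.6 m/s) or (horizontal distance between pot_blue and saucer_blue below 0.05 m and z of pot_blue in the frame of saucer_blue below 0.035 m and linear speed of pot_blue above 0.6 m/s)).
It fails at once if the empty pot or the dropper bottle is shifted by more than 25 mm or knocked over (distance of any of pot_empty, dropper from where it was at the start of the episode above 0.025 m or angle between any of pot_empty, dropper's own z axis and vertical above 0.5 rad).
It also fails if it takes over 115 s, if anything falls off the work surface, if the arm or the gripper's body presses on something with over 40 N, if the wrist force passes 120 N, or if a joint passes its speed limit or range.

## Working session

There is one attempt and no reset: what is moved stays moved. The work goes in short steps, Python scripts to look and compute and a tool call to move; the robot and the scene stay as the last step left them, time stands still between calls to the robot, and variables do not carry over. Pictures are saved under pics/ and viewed, at most 14 in all, crops included, and the job is handed in when it is done.

Besides the shell and the picture viewer there is one more tool, called after "Emit:" as name(argument=value, ...) on one line, values as JSON. arm_command: Moves the arm, as the interface text tells. Its arguments: {"type":"object","properties":{"gripper":{"type":"array"},"dp":{"type":"array"},"twist":{"type":"array"}},"required":["gripper","dp","twist"]}

```bash
mkdir -p pics; ls
python3 - <<'E'
from plant import *
import cv2
print(get_obs())
for n in ("top","side","wrist"):
    print(n,get_calibration(n))
    cv2.imwrite(f"pics/{n}0.png",capture(n)[:,:,::-1])
E
```

```text
pics
{'time': 0.0, 'joint_positions': array([ 1.19201908e+00,  3.42694827e-01,  1.52500661e+00, -1.48437678e-05,
        1.27539705e+00, -1.46014670e-01]), 'dq': array([ 3.15437126e-04,  2.06465334e-04,  2.86371464e-04, -5.82551772e-06,
       -6.14580463e-04, -1.56645473e-04]), 'tau': array([ 2.37652013e-03, -4.31236947e+01, -2.44220996e+01,  7.18819303e-02,
        5.60354919e-02, -1.42009303e-04]), 'tool_pos': array([120.93957967, 510.46616565, 226.06307197]), 'tcp_rot': array([-3.14010077e+00, -2.05050783e-04,  2.90883425e+00]), 'contact_force': array([-0.62658403,  0.12817107, -1.17765086]), 'moment': array([-0.01678122, -0.03977319,  0.01212607]), 'finger_force': 0.0, 'grip_width': 92.05571787712651}
top {'mtx': array([[395.56891749,   0.        , 281.29012976],
       [  0.        , 395.56891749, 207.20505312],
       [  0.        ,   0.        ,   1.        ]]), 'position': array([436.18115557, -57.76085321, 970.62900249]), 'attitude': array([-3.05987798,  0.01357906, -1.54560111])}
side {'mtx': array([[449.18606247,   0.        , 287.98167094],
       [  0.        , 449.18606247, 208.43789854],
       [  0.        ,   0.        ,   1.        ]]), 'position': array([-126.25210896, -639.1578487 ,  616.76826468]), 'attitude': array([-2.13216037,  0.00262446, -0.82147977])}
wrist {'mtx': array([[337.44038734,   0.        , 277.8632726 ],
       [  0.        , 337.44038734, 211.92812927],
       [  0.        ,   0.        ,   1.        ]]), 'mount': array([[-4.01512241e-04, -9.55823330e-01, -2.93941493e-01,
         8.01024292e+01],
       [ 9.99999663e-01, -1.73322567e-04, -8.02358148e-04,
        -9.57509060e-01],
       [ 7.15965943e-04, -2.93941716e-01,  9.55823077e-01,
        -1.57673642e+02],
       [ 0.00000000e+00,  0.00000000e+00,  0.00000000e+00,
         1.00000000e+00]])}
```

View pics/top0.png

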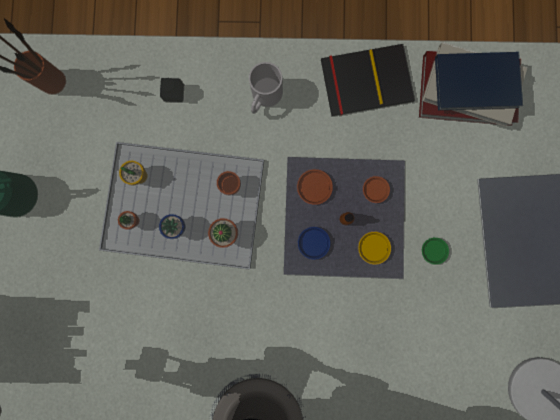

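View pics/side0.png

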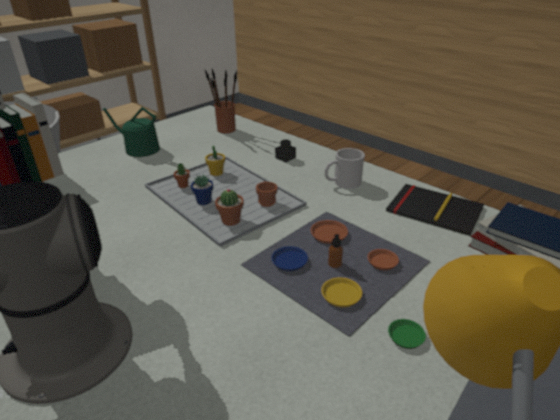

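The top view shows the planted pots: yellow (132,173), small terracotta (128,219), blue (172,226) and large (223,233). The empty pot is at (228,183). Saucers are large (316,187), small (377,189), blue (315,242) and yellow (375,248), with the dropper at (348,218).

- **Possible confusions:** the empty pot could pass for a terracotta pot, the green saucer (435,250) for the small saucer (377,189), and the large and small terracotta items for each other.
- **Choice:** I go by colour, size and whether a plant is present, and check it in one close crop below.

```bash
cat > h.py <<'E'
import numpy as np, cv2
from scipy.spatial.transform import Rotation as R
from plant import *
def cam(n,obs=None):
    c=get_calibration(n)
    if n!="wrist": return c["mtx"],R.from_euler("xyz",c["attitude"]).as_matrix(),np.array(c["position"])
    M=R.from_euler("xyz",obs["tcp_rot"]).as_matrix(); m=c["mount"]
    return c["mtx"],M@m[:3,:3],M@m[:3,3]+obs["tool_pos"]
def toplane(px,c,z):
    K,A,p=c; px=np.atleast_2d(px).astype(float)
    d=np.c_[px,np.ones(len(px))]@np.linalg.inv(K).T@A.T
    return (p+d*((z-p[2])/d[:,2])[:,None])[:,:2]
def proj(P,c):
    K,A,p=c; q=(np.atleast_2d(P)-p)@A@K.T; return q[:,:2]/q[:,2:]
HUE={"yellow":(18,36,110),"blue":(108,130,90),"terra":(0,14,70),"green":(45,80,100)}
def mask(img,col):
    h=cv2.cvtColor(img,cv2.COLOR_RGB2HSV); a,b,s=HUE[col]
    return cv2.inRange(h,(a,s,25),(b,255,255))
def blobs(img,col,amin=60):
    cs,_=cv2.findContours(mask(img,col),cv2.RETR_EXTERNAL,cv2.CHAIN_APPROX_NONE)
    return [c[:,0] for c in cs if cv2.contourArea(c)>amin]
def circ(c,cm,z):
    """enclosing circle on plane z"""
    (x,y),r=cv2.minEnclosingCircle(toplane(c,cm,z).astype(np.float32)); return np.round([x,y,r],1)
E
python3 - <<'E'
from h import *
im=cv2.imread("pics/top0.png")[:,:,::-1].copy(); c=cam("top")
for col in HUE:
    for b in blobs(im,col):
        m=b.mean(0).round(); 
        if 90<m[0]<470 and 130<m[1]<290: print(col,m,[list(circ(b,c,z)) for z in (16,46,56,62)])
cv2.imwrite("pics/crop.png",cv2.resize(im[130:290,90:460,::-1],None,fx=2.1,fy=2.1,interpolation=cv2.INTER_CUBIC))
E
```

```text
yellow [374. 248.] [[np.float64(422.4), np.float64(-268.0), np.float64(39.9)], [np.float64(422.9), np.float64(-261.4), np.float64(38.7)], [np.float64(423.0), np.float64(-259.2), np.float64(38.3)], [np.float64(423.1), np.float64(-257.8), np.float64(38.0)]]
yellow [132. 173.] [[np.float64(590.7), np.float64(323.3), np.float64(34.8)], [np.float64(585.9), np.float64(311.4), np.float64(33.7)], [np.float64(584.3), np.float64(307.4), np.float64(33.3)], [np.float64(583.3), np.float64(305.0), np.float64(33.1)]]
blue [314. 243.] [[np.float64(430.9), np.float64(-122.3), np.float64(39.5)], [np.float64(431.0), np.float64(-120.3), np.float64(38.3)], [np.float64(431.1), np.float64(-119.6), np.float64(37.9)], [np.float64(431.1), np.float64(-119.2), np.float64(37.6)]]
blue [171. 226.] [[np.float64(461.6), np.float64(222.9), np.float64(30.0)], [np.float64(460.8), np.float64(214.0), np.float64(29.0)], [np.float64(460.5), np.float64(211.1), np.float64(28.7)], [np.float64(460.3), np.float64(209.3), np.float64(28.5)]]
terra [222. 232.] [[np.float64(449.6), np.float64(97.6), np.float64(35.6)], [np.float64(
[... 976 characters left out ...]
 np.float64(29.5)], [np.float64(566.5), np.float64(84.3), np.float64(28.5)], [np.float64(565.1), np.float64(82.8), np.float64(28.2)], [np.float64(564.3), np.float64(81.9), np.float64(28.0)]]
terra [314. 186.] [[np.float64(566.7), np.float64(-122.0), np.float64(43.8)], [np.float64(562.6), np.float64(-120.0), np.float64(42.4)], [np.float64(561.2), np.float64(-119.3), np.float64(42.0)], [np.float64(560.4), np.float64(-118.9), np.float64(41.7)]]
green [435. 251.] [[np.float64(419.1), np.float64(-412.2), np.float64(31.9)], [np.float64(419.7), np.float64(-401.1), np.float64(30.9)], [np.float64(419.9), np.float64(-397.4), np.float64(30.6)], [np.float64(420.0), np.float64(-395.1), np.float64(30.4)]]
```

View pics/crop.png

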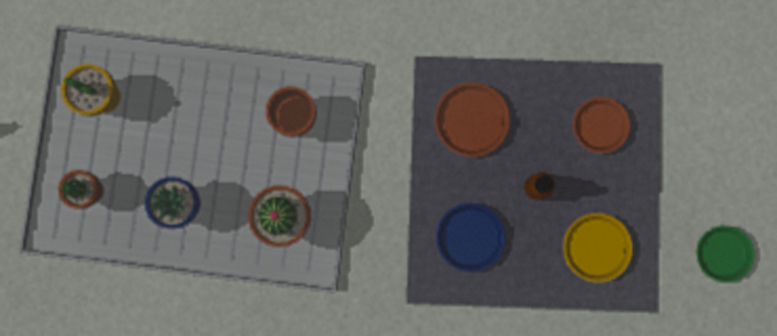

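The crop confirms the choice: the pots with plants, the plain terracotta empty pot, four saucers with matching radii, and the green saucer as look-alike. I'll put the finger axis along world x (yaw pi/2), because that clears all neighbours. Order is large, yellow, blue, small.

```bash
cat >> h.py <<'E'
def plan(x,y,z,yaw=np.pi/2,n=None):
    """prints rows (dp, twist) from the measured pose to the goal"""
    o=get_obs(); p=o["tool_pos"]; a=o["tcp_rot"][2]; g=np.array([x,y,z],float)
    print("t",round(o["time"],2),"at",p.round(1),"yaw",round(a,3),"w",round(o["grip_width"],1),"F",round(o["finger_force"],1))
    tt=-np.degrees((yaw-a+np.pi)%(2*np.pi)-np.pi)/5; k=0
    while (np.abs(g-p).max()>.4 or abs(tt)>.03) and k<45:
        T=np.array([[np.cos(a),np.sin(a),0],[np.sin(a),-np.cos(a),0],[0,0,-1]])
        d=T@(g-p)/25; m=max(1,np.abs(d).max()); d=(d/m).round(2); w=round(float(np.clip(tt,-1,1)),2)
        p=p+T.T@d*25; a-=np.radians(5*w); tt-=w; k+=1
        print(d.tolist(),w)
E
python3 -c "
from h import *
plan(449,90,150)"
```

```text
t 0.15 at [121.  510.6 226.2] yaw 2.909 w 91.7 F 0.0
[-1.0, -0.8, 0.18] 1.0
[-1.0, -0.67, 0.17] 1.0
[-1.0, -0.55, 0.16] 1.0
[-1.0, -0.44, 0.16] 1.0
[-1.0, -0.34, 0.15] 1.0
[-1.0, -0.24, 0.15] 1.0
[-1.0, -0.15, 0.14] 1.0
[-1.0, -0.06, 0.14] 1.0
[-1.0, 0.02, 0.14] 1.0
[-1.0, 0.11, 0.14] 1.0
[-1.0, 0.2, 0.15] 1.0
[-1.0, 0.29, 0.15] 1.0
[-1.0, 0.39, 0.15] 1.0
[-1.0, 0.49, 0.16] 1.0
[-1.0, 0.61, 0.17] 1.0
[-1.0, 0.73, 0.18] 0.33
[-1.0, 0.78, 0.18] 0.0
[-1.0, 0.78, 0.19] 0.0
[-1.0, 0.78, 0.18] 0.0
[-0.04, 0.03, 0.01] 0.0
```

Emit:
arm_command(gripper=[91.8, 91.8, 91.8, 91.8, 91.8], dp=[[-1, -0.8, 0.18], [-1, -0.67, 0.17], [-1, -0.55, 0.16], [-1, -0.44, 0.16], [-1, -0.34, 0.15]], twist=[1, 1, 1, 1, 1])

```text
time: 0.78
tool_pos: [210.2, 396.1, 205.9]
tcp_rot: [-3.141, 0.0, 2.47]
contact_force: [-0.4, 0.5, 0.1]
grip_width: 91.8
finger_force: 0.0
```

Works as expected, so I'll chain the rest.

Emit:
arm_command(gripper=[91.8, 91.8, 91.8, 91.8, 91.8], dp=[[-1, -0.24, 0.15], [-1, -0.15, 0.14], [-1, -0.06, 0.14], [-1, 0.02, 0.14], [-1, 0.11, 0.14]], twist=[1, 1, 1, 1, 1])

```text
time: 1.4
tool_pos: [287.9, 296.8, 188.3]
tcp_rot: [-3.141, 0.0, 2.033]
contact_force: [0.6, -0.4, -0.0]
grip_width: 91.9
finger_force: 0.0
```

Emit:
arm_command(gripper=[91.8, 91.8, 91.8, 91.8, 91.8], dp=[[-1, 0.2, 0.15], [-1, 0.29, 0.15], [-1, 0.39, 0.15], [-1, 0.49, 0.16], [-1, 0.61, 0.17]], twist=[1, 1, 1, 1, 1])

```text
time: 2.02
tool_pos: [371.2, 189.9, 168.8]
tcp_rot: [-3.141, -0.0, 1.597]
contact_force: [-0.5, -0.4, -0.8]
grip_width: 92.3
finger_force: 0.0
```

Emit:
arm_command(gripper=[91.8, 91.8, 91.8, 91.8, 91.8], dp=[[-1, 0.73, 0.18], [-1, 0.78, 0.18], [-1, 0.78, 0.18], [-1, 0.78, 0.18], [0, 0, 0]], twist=[0.33, 0, 0, 0, 0])

```text
time: 2.65
tool_pos: [449.0, 89.9, 150.5]
tcp_rot: [-3.141, 0.0, 1.568]
contact_force: [-0.1, -0.9, -0.1]
grip_width: 91.6
finger_force: 0.0
```

```bash
cat >> h.py <<'E'
def look(col,z,save=None):
    o=get_obs(); im=capture("wrist"); c=cam("wrist",o)
    for b in blobs(im,col,150): print(col,b.mean(0).round(),circ(b,c,z))
    if save: cv2.imwrite(save,im[:,:,::-1])
E
python3 -c "
from h import *
look('terra',62,'pics/w1.png'); plan(449,90,36)"
```

```text
terra [385. 359.] [542.1 -45.2  19. ]
terra [419. 217.] [556.1  88.6  33.2]
terra [277. 214.] [447.3  90.   34.8]
t 2.7 at [448.2  90.8 150.6] yaw 1.569 w 91.6 F 0.0
[-0.01, 0.01, 1.0] -0.02
[-0.01, 0.01, 1.0] 0.0
[-0.0, 0.0, 1.0] 0.0
[-0.01, 0.01, 1.0] 0.0
[-0.0, 0.0, 0.58] 0.0
```

View pics/w1.png

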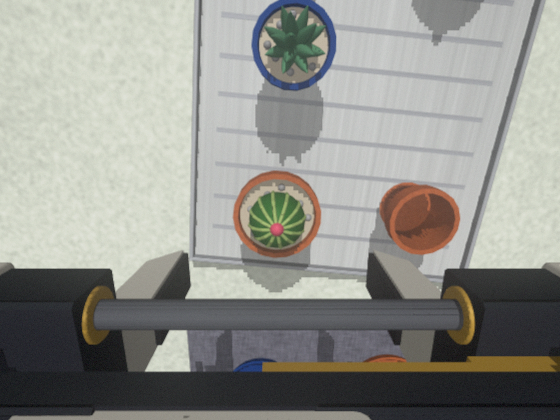

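The wrist view shows the large pot centred at (277,214), with the blue pot at (293,43) and the empty pot at (422,217), clear of the fingers. I'll descend and grip.

Emit:
arm_command(gripper=[91.8, 91.8, 91.8, 91.8, 91.8], dp=[[0, -0.03, 1], [0, 0, 1], [0, 0, 1], [0, 0, 1], [0, 0, 0.55]], twist=[0, 0, 0, 0, 0])

```text
time: 3.32
tool_pos: [446.5, 92.1, 36.4]
tcp_rot: [-3.14, -0.0, 1.572]
contact_force: [1.5, -0.6, 0.5]
grip_width: 91.4
finger_force: 0.0
```

Emit:
arm_command(gripper=[60, 60, 60, 60, 60], dp=[[0, 0, 0], [0, 0, 0], [0, 0, 0], [0, 0, 0], [0, 0, 0]], twist=[0, 0, 0, 0, 0])

```text
time: 3.95
tool_pos: [448.2, 91.4, 38.0]
tcp_rot: [3.14, -0.0, 1.571]
contact_force: [-1.4, 1.3, 6.8]
grip_width: 67.2
finger_force: 30.0
```

Emit:
arm_command(gripper=[60, 60, 60, 60, 60], dp=[[0, 0, -0.5], [0, 0, -0.9], [0, 0, -0.9], [0, 0, -0.9], [0, 0, -0.8]], twist=[0, 0, 0, 0, 0])

```text
time: 4.58
tool_pos: [447.3, 91.2, 138.5]
tcp_rot: [3.141, -0.0, 1.571]
contact_force: [0.2, 0.0, -2.1]
grip_width: 67.5
finger_force: 30.0
```

Emit:
arm_command(gripper=[60, 60, 60, 60, 60], dp=[[-0.5, 0.28, 0], [-0.9, 0.5, 0], [-0.9, 0.5, 0], [-0.9, 0.5, 0], [-0.9, 0.5, 0]], twist=[0, 0, 0, 0, 0])

```text
time: 5.2
tool_pos: [504.6, -12.9, 136.2]
tcp_rot: [-3.14, -0.0, 1.57]
contact_force: [-0.5, 0.4, -1.6]
grip_width: 67.4
finger_force: 30.0
```

Emit:
arm_command(gripper=[60, 60, 60, 60, 60], dp=[[-0.9, 0.5, 0], [-0.9, 0.5, 0], [-0.9, 0.5, 0], [-0.9, 0.5, 0], [-0.8, 0.45, 0]], twist=[0, 0, 0, 0, 0])

```text
time: 5.82
tool_pos: [565.7, -123.0, 135.8]
tcp_rot: [-3.14, -0.0, 1.57]
contact_force: [0.1, -0.2, -1.8]
grip_width: 67.3
finger_force: 30.0
```

```bash
python3 -c "
from h import *
plan(566.7,-122,60);look('terra',16,'pics/w2.png')"
```

```text
t 5.83 at [ 565.7 -123.   135.8] yaw 1.57 w 67.3 F 30.0
[0.01, 0.01, 1.0] -0.01
[0.02, 0.02, 1.0] 0.0
[0.01, 0.01, 1.0] 0.0
[0.0, 0.0, 0.03] 0.0
terra [277. 349.] [ 564.2 -249.4   59.4]
terra [521. 263.] [ 782.8 -178.3   34.5]
terra [278. 235.] [ 564.3 -165.6   84.7]
```

View pics/w2.png

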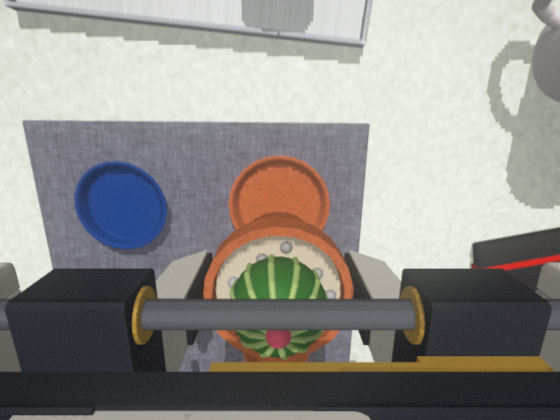

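Pot held upright with the large saucer (280,200) just beneath it. Lowering gently.

Emit:
arm_command(gripper=[60, 60, 60, 60, 60], dp=[[0.03, 0.03, 1], [0, 0, 1], [0, 0, 0.9], [0, 0, 0.5], [0, 0, 0.2]], twist=[0, 0, 0, 0, 0])

```text
time: 6.5
tool_pos: [566.1, -120.6, 46.2]
tcp_rot: [-3.14, -0.001, 1.571]
contact_force: [-0.4, 0.2, -1.6]
grip_width: 67.2
finger_force: 30.0
```

Emit:
arm_command(gripper=[60, 60, 60, 60, 60], dp=[[0, 0, 0.06], [0, 0, 0.06], [0, 0, 0.04], [0, 0, 0], [0, 0, 0]], twist=[0, 0, 0, 0, 0])

```text
time: 7.12
tool_pos: [566.7, -120.5, 43.4]
tcp_rot: [3.141, 0.0, 1.571]
contact_force: [-0.0, -0.3, -1.3]
grip_width: 67.2
finger_force: 30.0
```

Not in contact yet (the force still shows the pot's weight), so a little further until it carries.

Emit:
arm_command(gripper=[60, 60, 60, 60, 60], dp=[[0, 0, 0.04], [0, 0, 0.04], [0, 0, 0.02], [0, 0, 0], [0, 0, 0]], twist=[0, 0, 0, 0, 0])

```text
time: 7.75
tool_pos: [566.7, -120.5, 42.0]
tcp_rot: [3.141, 0.0, 1.571]
contact_force: [-3.9, 2.0, 8.4]
grip_width: 67.0
finger_force: 30.0
```

Emit:
arm_command(gripper=[91.8, 91.8, 91.8, 91.8, 91.8], dp=[[0, 0, 0], [0, 0, 0], [0, 0, 0], [0, 0, -0.5], [0, 0, -1]], twist=[0, 0, 0, 0, 0])

```text
time: 8.38
tool_pos: [566.1, -120.3, 78.3]
tcp_rot: [-3.14, -0.001, 1.571]
contact_force: [1.1, -1.7, 0.3]
grip_width: 92.1
finger_force: 0.0
```

Emit:
arm_command(gripper=[91.8, 91.8, 91.8, 91.8, 91.8], dp=[[0, 0, -1], [0, 0, -1], [0, 0, -1], [1, 0, -0.3], [1, 0, 0]], twist=[0, 0, 0, 0, 0])

```text
time: 9.0
tool_pos: [567.2, -70.2, 162.6]
tcp_rot: [3.139, 0.001, 1.57]
contact_force: [0.3, 0.2, -1.1]
grip_width: 92.0
finger_force: 0.0
```

Emit:
arm_command(gripper=[91.8, 91.8, 91.8, 91.8, 91.8], dp=[[1, 0, 0], [1, 0, 0], [1, 0, 0], [1, 0, 0], [1, 0, 0]], twist=[0, 0, 0, 0, 0])

```text
time: 9.62
tool_pos: [566.7, 55.3, 161.6]
tcp_rot: [3.141, -0.0, 1.571]
contact_force: [-0.9, -1.2, 0.1]
grip_width: 91.5
finger_force: 0.0
```

Emit:
arm_command(gripper=[91.8, 91.8, 91.8, 91.8, 91.8], dp=[[1, 0, 0], [1, 0, 0], [1, 0, 0], [1, 0, 0], [1, 0, 0]], twist=[0, 0, 0, 0, 0])

```text
time: 10.25
tool_pos: [566.6, 180.4, 161.6]
tcp_rot: [3.141, -0.0, 1.571]
contact_force: [-0.1, -0.3, -0.3]
grip_width: 91.4
finger_force: 0.0
```

Emit:
arm_command(gripper=[91.8, 91.8, 91.8, 91.8, 91.8], dp=[[1, 0.15, 0], [1, 0.15, 0], [1, 0.15, 0], [1, 0.15, 0], [1, 0.15, 0]], twist=[0, 0, 0, 0, 0])

```text
time: 10.88
tool_pos: [585.4, 305.4, 161.7]
tcp_rot: [3.141, -0.0, 1.571]
contact_force: [0.6, 0.1, 0.3]
grip_width: 91.6
finger_force: 0.0
```

Run:
```python
from h import *
plan(584,307,31); look('yellow',56,'pics/w3.png')
im=capture("top"); c=cam("top"); cv2.imwrite("pics/t1.png",im[:,:,::-1])
for b in blobs(im,'terra'):
    if 300<b.mean(0)[0]<400: print(b.mean(0), circ(b,c,16), circ(b,c,66))
```

```text
t 10.88 at [585.4 305.4 161.7] yaw 1.571 w 91.6 F 0.0
[0.01, -0.01, 1.0] 0.0
[0.01, -0.01, 1.0] 0.0
[0.01, -0.01, 1.0] 0.0
[0.02, -0.01, 1.0] 0.0
[0.01, -0.01, 1.0] 0.0
[0.0, -0.01, 0.23] 0.0
yellow [413. 366.] [712.  146.9 141.5]
yellow [461. 314.] [748.9 205.   32.4]
yellow [ 95. 315.] [421.4 205.   32.5]
yellow [277. 200.] [584.3 312.1  29.5]
[346.44642857 218.08928571] [ 491.  -200.    17.5] [ 488.1 -192.5   16.6]
[376.01315789 189.03947368] [ 563.6 -271.3   33.1] [ 556.9 -260.1   31.4]
[314.45 186.42] [ 566.8 -121.9   43.6] [ 559.9 -118.6   41.3]
[335.7768595   84.74380165] [ 823.  -170.7   76.7] [ 802.7 -164.8   72.7]
```

View pics/w3.png

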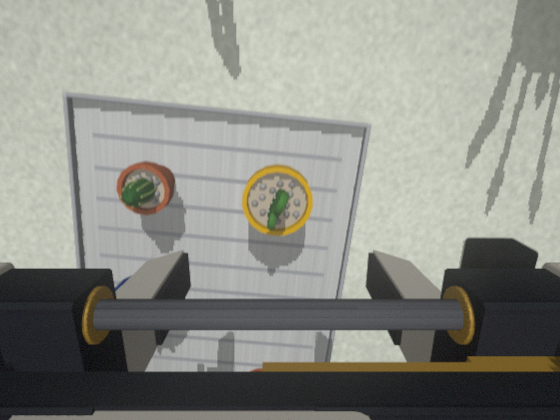

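The yellow pot's rim is cleanly fitted at (277,200), giving y≈311.5. The small pot at (146,187) clears the fingers.

Emit:
arm_command(gripper=[91.8, 91.8, 91.8, 91.8, 91.8], dp=[[0.25, -0.04, 0.3], [0, 0, 0.9], [0, 0, 1], [0, 0, 1], [0, 0, 1]], twist=[0, 0, 0, 0, 0])

```text
time: 11.6
tool_pos: [584.1, 309.8, 54.8]
tcp_rot: [-3.141, 0.0, 1.57]
contact_force: [-0.4, -0.0, 0.4]
grip_width: 91.8
finger_force: 0.0
```

Emit:
arm_command(gripper=[91.8, 91.8, 50, 50, 50], dp=[[0, 0, 0.9], [0, 0, 0.1], [0, 0, 0], [0, 0, 0], [0, 0, 0]], twist=[0, 0, 0, 0, 0])

```text
time: 12.22
tool_pos: [584.7, 311.0, 31.7]
tcp_rot: [3.14, -0.001, 1.571]
contact_force: [-0.4, -0.3, 0.0]
grip_width: 66.2
finger_force: 0.0
```

Emit:
arm_command(gripper=[50, 50, 50, 50, 50], dp=[[0, 0, 0], [0, 0, 0], [0, 0, -0.4], [0, 0, -0.8], [0, 0, -0.8]], twist=[0, 0, 0, 0, 0])

```text
time: 12.85
tool_pos: [584.1, 310.8, 81.4]
tcp_rot: [-3.141, 0.0, 1.571]
contact_force: [-0.2, 0.7, -0.7]
grip_width: 57.0
finger_force: 30.0
```

Emit:
arm_command(gripper=[50, 50, 50, 50, 50], dp=[[0, 0, -0.8], [-0.4, -0.1, -0.8], [-0.9, -0.25, -0.75], [-1, -0.28, 0], [-1, -0.28, 0]], twist=[0, 0, 0, 0, 0])

```text
time: 13.48
tool_pos: [561.1, 227.0, 140.3]
tcp_rot: [3.141, -0.0, 1.571]
contact_force: [-0.2, -0.5, -1.1]
grip_width: 57.3
finger_force: 30.0
```

Emit:
arm_command(gripper=[50, 50, 50, 50, 50], dp=[[-1, -0.28, 0], [-1, -0.28, 0], [-1, -0.28, 0], [-1, -0.28, 0], [-1, -0.28, 0]], twist=[0, 0, 0, 0, 0])

```text
time: 14.1
tool_pos: [525.9, 102.0, 140.0]
tcp_rot: [3.141, 0.0, 1.571]
contact_force: [-0.3, 0.0, -1.8]
grip_width: 57.6
finger_force: 30.0
```

Emit:
arm_command(gripper=[50, 50, 50, 50, 50], dp=[[-1, -0.28, 0], [-1, -0.28, 0], [-1, -0.28, 0], [-1, -0.28, 0], [-1, -0.28, 0]], twist=[0, 0, 0, 0, 0])

```text
time: 14.72
tool_pos: [490.8, -22.9, 140.0]
tcp_rot: [3.141, 0.0, 1.571]
contact_force: [-0.7, -0.1, -1.0]
grip_width: 57.3
finger_force: 30.0
```

Emit:
arm_command(gripper=[50, 50, 50, 50, 50], dp=[[-1, -0.28, 0], [-1, -0.28, 0], [-1, -0.28, 0], [-1, -0.28, 0], [-1, -0.28, 0]], twist=[0, 0, 0, 0, 0])

```text
time: 15.35
tool_pos: [455.8, -147.8, 140.0]
tcp_rot: [3.141, 0.0, 1.571]
contact_force: [0.8, -0.3, -0.9]
grip_width: 57.2
finger_force: 30.0
```

Emit:
arm_command(gripper=[50, 50, 50, 50, 50], dp=[[-1, -0.28, 0], [-1, -0.28, 0], [-1, -0.28, 0], [-0.9, -0.28, 0], [-0.8, -0.28, 0]], twist=[0, 0, 0, 0, 0])

```text
time: 15.98
tool_pos: [420.8, -265.2, 140.0]
tcp_rot: [3.141, 0.0, 1.57]
contact_force: [-0.8, -0.3, -1.0]
grip_width: 57.2
finger_force: 30.0
```

```bash
python3 -c "
from h import *
plan(422.4,-268,36);look('yellow',16,'pics/w4.png')"
```

```text
t 15.97 at [ 420.8 -265.2  140. ] yaw 1.57 w 57.2 F 30.0
[-0.03, 0.02, 1.0] -0.0
[-0.03, 0.01, 1.0] -0.0
[-0.02, 0.02, 1.0] -0.0
[-0.03, 0.01, 1.0] -0.0
[-0.0, 0.01, 0.16] -0.0
yellow [359. 366.] [ 503.4 -443.5  175.3]
yellow [297. 337.] [ 441.1 -404.2   26. ]
yellow [248. 335.] [ 389.  -400.3   15.2]
yellow [395. 315.] [ 531.8 -378.3   33.5]
yellow [160. 314.] [ 307.1 -378.2   33.1]
yellow [278. 240.] [ 420.2 -309.3   78.2]
```

View pics/w4.png

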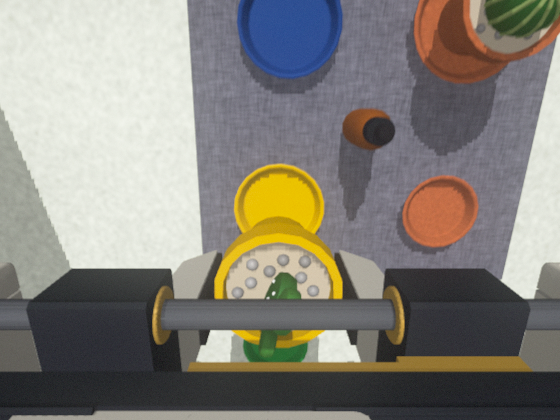

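The yellow pot is upright above the yellow saucer (280,205). The large pot stands in its saucer and the bottle is untouched. Lowering.

Emit:
arm_command(gripper=[50, 50, 50, 50, 50], dp=[[-0.1, 0.06, 1], [0, 0, 1], [0, 0, 1], [0, 0, 0.7], [0, 0, 0.3]], twist=[0, 0, 0, 0, 0])

```text
time: 16.65
tool_pos: [422.5, -266.3, 39.0]
tcp_rot: [-3.141, -0.001, 1.571]
contact_force: [-0.1, 0.2, -1.5]
grip_width: 56.9
finger_force: 30.0
```

Emit:
arm_command(gripper=[50, 50, 50, 50, 50], dp=[[0, 0, 0.06], [0, 0, 0.06], [0, 0, 0.04], [0, 0, 0], [0, 0, 0]], twist=[0, 0, 0, 0, 0])

```text
time: 17.27
tool_pos: [423.2, -266.8, 35.6]
tcp_rot: [3.141, 0.0, 1.571]
contact_force: [-0.7, -0.1, -1.2]
grip_width: 57.0
finger_force: 30.0
```

Emit:
arm_command(gripper=[50, 50, 50, 50, 50], dp=[[0, 0, 0.04], [0, 0, 0.02], [0, 0, 0], [0, 0, 0], [0, 0, 0]], twist=[0, 0, 0, 0, 0])

```text
time: 17.9
tool_pos: [423.3, -266.9, 35.2]
tcp_rot: [3.141, 0.001, 1.571]
contact_force: [-4.1, 2.3, 11.4]
grip_width: 57.1
finger_force: 30.0
```

Emit:
arm_command(gripper=[91.8, 91.8, 91.8, 91.8, 91.8], dp=[[0, 0, 0], [0, 0, 0], [0, 0, 0], [0, 0, -0.5], [0, 0, -1]], twist=[0, 0, 0, 0, 0])

```text
time: 18.52
tool_pos: [422.7, -266.4, 71.7]
tcp_rot: [-3.14, -0.001, 1.571]
contact_force: [0.0, 0.1, 0.4]
grip_width: 91.7
finger_force: 0.0
```

Emit:
arm_command(gripper=[91.8, 91.8, 91.8, 91.8, 91.8], dp=[[0, 0, -1], [0, 0, -1], [0, 0, -1], [1, 0, -0.3], [1, 0.1, 0]], twist=[0, 0, 0, 0, 0])

```text
time: 19.15
tool_pos: [425.9, -216.6, 155.5]
tcp_rot: [3.14, 0.001, 1.57]
contact_force: [0.1, -0.3, -0.0]
grip_width: 91.7
finger_force: 0.0
```

Emit:
arm_command(gripper=[91.8, 91.8, 91.8, 91.8, 91.8], dp=[[1, 0, 0], [1, 0.1, 0], [1, 0.1, 0], [1, 0.1, 0], [1, 0.1, 0]], twist=[0, 0, 0, 0, 0])

```text
time: 19.77
tool_pos: [435.7, -91.0, 154.8]
tcp_rot: [3.141, 0.0, 1.571]
contact_force: [-0.3, 1.6, -0.1]
grip_width: 91.7
finger_force: 0.0
```

Emit:
arm_command(gripper=[91.8, 91.8, 91.8, 91.8, 91.8], dp=[[1, 0.1, 0], [1, 0.1, 0], [1, 0.1, 0], [1, 0.1, 0], [1, 0.1, 0]], twist=[0, 0, 0, 0, 0])

```text
time: 20.4
tool_pos: [448.2, 34.1, 154.8]
tcp_rot: [3.141, 0.0, 1.571]
contact_force: [-0.2, -0.6, 0.4]
grip_width: 91.8
finger_force: 0.0
```

Emit:
arm_command(gripper=[91.8, 91.8, 91.8, 91.8, 91.8], dp=[[1, 0.1, 0], [1, 0.1, 0], [1, 0.1, 0], [1, 0.1, 0], [1, 0.1, 0]], twist=[0, 0, 0, 0, 0])

```text
time: 21.02
tool_pos: [460.6, 159.1, 154.8]
tcp_rot: [3.141, -0.0, 1.571]
contact_force: [0.7, 0.5, -0.9]
grip_width: 91.9
finger_force: 0.0
```

Emit:
arm_command(gripper=[91.8, 91.8, 91.8, 91.8, 91.8], dp=[[1, 0, 0], [0.9, 0, 0], [0, 0, 0], [0, 0, 0], [0, 0, 0]], twist=[0, 0, 0, 0, 0])

```text
time: 21.65
tool_pos: [460.6, 205.0, 154.2]
tcp_rot: [3.141, 0.0, 1.57]
contact_force: [-0.2, 0.0, -0.5]
grip_width: 92.2
finger_force: 0.0
```

Run:
```python
from h import *
look('blue',56,'pics/w5.png');look('terra',46); plan(460.5,211,32)
```

```text
blue [277. 204.] [459.6 211.1  29.3]
terra [381. 346.] [558.9  70.3  29. ]
terra [294.  57.] [472.  318.3  21.9]
t 21.75 at [460.6 205.1 154.1] yaw 1.57 w 91.7 F 0.0
[0.05, -0.0, 1.0] -0.01
[0.05, -0.0, 1.0] 0.0
[0.05, -0.0, 1.0] 0.0
[0.04, -0.0, 1.0] 0.0
[0.04, -0.0, 0.88] 0.0
```

View pics/w5.png

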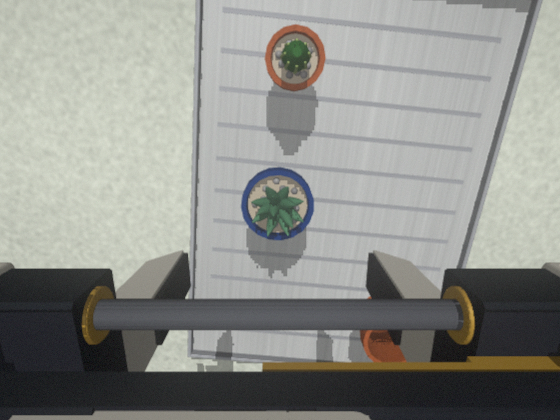

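The blue pot fits at (277,204), giving (459.6, 211.1), with free space for the fingers. The small pot at (294,57) gives (472, 318).

Emit:
arm_command(gripper=[91.8, 91.8, 91.8, 91.8, 91.8], dp=[[0.24, -0.03, 1], [0, 0, 1], [0, 0, 1], [0, 0, 1], [0, 0, 0.85]], twist=[0, 0, 0, 0, 0])

```text
time: 22.38
tool_pos: [459.8, 211.3, 31.9]
tcp_rot: [-3.141, 0.0, 1.57]
contact_force: [0.2, 0.5, -0.0]
grip_width: 92.1
finger_force: 0.0
```

Emit:
arm_command(gripper=[91.8, 50, 50, 50, 50], dp=[[0, 0, 0], [0, 0, 0], [0, 0, 0], [0, 0, 0], [0, 0, 0]], twist=[0, 0, 0, 0, 0])

```text
time: 23.0
tool_pos: [460.0, 211.8, 33.2]
tcp_rot: [3.141, -0.0, 1.571]
contact_force: [-0.1, -0.5, 1.6]
grip_width: 56.9
finger_force: 30.0
```

Emit:
arm_command(gripper=[50, 50, 50, 50, 50], dp=[[0, 0, 0], [0, 0, -0.4], [0, 0, -0.8], [0, 0, -1], [0, 0, -1]], twist=[0, 0, 0, 0, 0])

```text
time: 23.62
tool_pos: [459.5, 211.7, 113.8]
tcp_rot: [-3.141, 0.0, 1.571]
contact_force: [-0.4, 0.3, -1.4]
grip_width: 57.5
finger_force: 30.0
```

Emit:
arm_command(gripper=[50, 50, 50, 50, 50], dp=[[-0.4, 0, -0.6], [-0.9, -0.1, -0.45], [-1, -0.1, 0], [-1, -0.1, 0], [-1, -0.1, 0]], twist=[0, 0, 0, 0, 0])

```text
time: 24.25
tool_pos: [449.2, 102.9, 138.9]
tcp_rot: [-3.141, 0.0, 1.571]
contact_force: [-0.5, 0.7, -1.7]
grip_width: 57.2
finger_force: 30.0
```

Emit:
arm_command(gripper=[50, 50, 50, 50, 50], dp=[[-1, -0.1, 0], [-1, -0.1, 0], [-1, -0.1, 0], [-1, -0.1, 0], [-1, -0.1, 0]], twist=[0, 0, 0, 0, 0])

```text
time: 24.88
tool_pos: [436.6, -21.9, 138.9]
tcp_rot: [-3.141, -0.0, 1.571]
contact_force: [0.2, -0.3, -1.5]
grip_width: 57.3
finger_force: 30.0
```

Emit:
arm_command(gripper=[50, 50, 50, 50, 50], dp=[[-1, -0.1, 0], [-1, -0.1, 0], [-1, 0, 0], [-0.7, 0, 0], [-0.36, 0, 0]], twist=[0, 0, 0, 0, 0])

```text
time: 25.5
tool_pos: [432.1, -123.1, 138.9]
tcp_rot: [-3.141, -0.0, 1.57]
contact_force: [0.2, -0.3, -1.8]
grip_width: 57.0
finger_force: 30.0
```

```bash
python3 -c "
from h import *
plan(430.9,-122.3,37)"
```

```text
t 25.5 at [ 432.1 -123.1  138.9] yaw 1.57 w 57.0 F 30.0
[0.01, -0.01, 1.0] -0.01
[0.01, -0.01, 1.0] -0.0
[0.01, -0.01, 1.0] -0.0
[0.0, -0.02, 1.0] -0.0
[0.0, 0.0, 0.08] -0.0
```

Emit:
arm_command(gripper=[50, 50, 50, 50, 50], dp=[[0.03, -0.04, 1], [0, 0, 1], [0, 0, 1], [0, 0, 0.7], [0, 0, 0.25]], twist=[0, 0, 0, 0, 0])

```text
time: 26.12
tool_pos: [430.8, -121.0, 39.3]
tcp_rot: [-3.14, -0.001, 1.571]
contact_force: [0.3, -0.6, -0.9]
grip_width: 57.4
finger_force: 30.0
```

Emit:
arm_command(gripper=[50, 50, 50, 50, 50], dp=[[0, 0, 0.06], [0, 0, 0.04], [0, 0, 0.04], [0, 0, 0], [0, 0, 0]], twist=[0, 0, 0, 0, 0])

```text
time: 26.75
tool_pos: [431.7, -121.7, 37.1]
tcp_rot: [3.141, 0.0, 1.571]
contact_force: [0.2, 0.1, 3.1]
grip_width: 57.2
finger_force: 30.0
```

Emit:
arm_command(gripper=[91.8, 91.8, 91.8, 91.8, 91.8], dp=[[0, 0, 0], [0, 0, 0], [0, 0, 0], [0, 0, -0.5], [0, 0, -1]], twist=[0, 0, 0, 0, 0])

```text
time: 27.38
tool_pos: [430.8, -121.3, 74.6]
tcp_rot: [-3.14, -0.001, 1.571]
contact_force: [0.1, -0.3, -0.1]
grip_width: 91.8
finger_force: 0.0
```

Emit:
arm_command(gripper=[91.8, 91.8, 91.8, 91.8, 91.8], dp=[[0, 0, -1], [0, 0, -1], [0, 0, -1], [1, 0, 0], [1, 0.1, 0]], twist=[0, 0, 0, 0, 0])

```text
time: 28.0
tool_pos: [433.9, -71.1, 150.4]
tcp_rot: [3.14, 0.0, 1.57]
contact_force: [0.4, 0.2, 0.4]
grip_width: 91.7
finger_force: 0.0
```

Emit:
arm_command(gripper=[91.8, 91.8, 91.8, 91.8, 91.8], dp=[[1, 0.1, 0], [1, 0.1, 0], [1, 0.1, 0], [1, 0.1, 0], [1, 0.1, 0]], twist=[0, 0, 0, 0, 0])

```text
time: 28.62
tool_pos: [446.4, 54.4, 150.1]
tcp_rot: [3.141, -0.0, 1.571]
contact_force: [-0.3, -0.1, -0.3]
grip_width: 91.6
finger_force: 0.0
```

Emit:
arm_command(gripper=[91.8, 91.8, 91.8, 91.8, 91.8], dp=[[1, 0.1, 0], [1, 0.1, 0], [1, 0.1, 0], [1, 0.1, 0], [1, 0.1, 0]], twist=[0, 0, 0, 0, 0])

```text
time: 29.25
tool_pos: [458.8, 179.4, 150.1]
tcp_rot: [3.141, -0.0, 1.571]
contact_force: [0.4, -0.4, 0.5]
grip_width: 92.3
finger_force: 0.0
```

Emit:
arm_command(gripper=[91.8, 91.8, 91.8, 91.8, 91.8], dp=[[1, 0.1, 0], [1, 0.1, 0], [1, 0.1, 0], [1, 0.1, 0], [1, 0.1, 0]], twist=[0, 0, 0, 0, 0])

```text
time: 29.88
tool_pos: [471.2, 304.3, 150.1]
tcp_rot: [3.141, -0.0, 1.571]
contact_force: [0.5, 0.3, -0.3]
grip_width: 91.8
finger_force: 0.0
```

Emit:
arm_command(gripper=[91.8, 91.8, 91.8, 91.8, 91.8], dp=[[0.6, 0, 0], [0, 0, 0], [0, 0, 0], [0, 0, 0], [0, 0, 0]], twist=[0, 0, 0, 0, 0])

```text
time: 30.5
tool_pos: [471.4, 318.0, 149.3]
tcp_rot: [3.142, -0.0, 1.57]
contact_force: [0.7, -0.9, -0.7]
grip_width: 91.9
finger_force: 0.0
```

Run:
```python
from h import *
look('terra',46); plan(472.5,318,22)
```

```text
terra [280. 207.] [472.2 319.9  22.8]
t 30.55 at [471.4 318.1 149.3] yaw 1.57 w 91.7 F 0.0
[-0.0, 0.01, 1.0] -0.0
[-0.0, 0.01, 1.0] -0.0
[-0.0, 0.01, 1.0] -0.0
[-0.0, 0.01, 1.0] -0.0
[-0.0, 0.0, 1.0] -0.0
[-0.0, 0.01, 0.09] -0.0
```

Emit:
arm_command(gripper=[91.8, 91.8, 91.8, 91.8, 91.8], dp=[[0.05, 0.03, 1], [0, 0, 1], [0, 0, 1], [0, 0, 1], [0, 0, 0.8]], twist=[0, 0, 0, 0, 0])

```text
time: 31.18
tool_pos: [471.8, 319.4, 28.2]
tcp_rot: [-3.141, 0.0, 1.571]
contact_force: [0.3, 0.8, 1.1]
grip_width: 91.8
finger_force: 0.0
```

Emit:
arm_command(gripper=[91.8, 36, 36, 36, 36], dp=[[0, 0, 0.25], [0, 0, 0], [0, 0, 0], [0, 0, 0], [0, 0, 0]], twist=[0, 0, 0, 0, 0])

```text
time: 31.8
tool_pos: [472.2, 319.9, 23.5]
tcp_rot: [3.141, -0.0, 1.571]
contact_force: [-0.3, -0.5, -0.1]
grip_width: 56.4
finger_force: 0.0
```

Emit:
arm_command(gripper=[36, 36, 36, 36, 36], dp=[[0, 0, 0], [0, 0, 0], [0, 0, 0], [0, 0, -0.4], [0, 0, -0.6]], twist=[0, 0, 0, 0, 0])

```text
time: 32.42
tool_pos: [471.7, 319.6, 48.4]
tcp_rot: [-3.141, 0.0, 1.571]
contact_force: [-0.3, -0.2, -1.6]
grip_width: 43.6
finger_force: 30.0
```

Emit:
arm_command(gripper=[36, 36, 36, 36, 36], dp=[[0, 0, -0.9], [0, 0, -1], [-0.4, 0.06, -1], [-0.9, 0.14, -1], [-1, 0.16, 0]], twist=[0, 0, 0, 0, 0])

```text
time: 33.05
tool_pos: [482.3, 262.4, 148.8]
tcp_rot: [3.136, -0.002, 1.572]
contact_force: [0.8, -0.3, -0.8]
grip_width: 43.3
finger_force: 30.0
```

Emit:
arm_command(gripper=[36, 36, 36, 36, 36], dp=[[-1, 0.16, 0], [-1, 0.16, 0], [-1, 0.16, 0], [-1, 0.16, 0], [-1, 0.16, 0]], twist=[0, 0, 0, 0, 0])

```text
time: 33.67
tool_pos: [501.2, 136.5, 146.6]
tcp_rot: [3.14, -0.0, 1.571]
contact_force: [1.0, -0.2, -1.7]
grip_width: 43.1
finger_force: 30.0
```

Emit:
arm_command(gripper=[36, 36, 36, 36, 36], dp=[[-1, 0.16, 0], [-1, 0.16, 0], [-1, 0.16, 0], [-1, 0.16, 0], [-1, 0.16, 0]], twist=[0, 0, 0, 0, 0])

```text
time: 34.3
tool_pos: [521.3, 11.5, 146.6]
tcp_rot: [3.14, 0.0, 1.571]
contact_force: [0.7, -0.3, -0.4]
grip_width: 42.9
finger_force: 30.0
```

Emit:
arm_command(gripper=[36, 36, 36, 36, 36], dp=[[-1, 0.16, 0], [-1, 0.16, 0], [-1, 0.16, 0], [-1, 0.16, 0], [-1, 0.16, 0]], twist=[0, 0, 0, 0, 0])

```text
time: 34.92
tool_pos: [541.3, -113.6, 146.6]
tcp_rot: [3.14, 0.0, 1.571]
contact_force: [-0.3, 0.6, -0.9]
grip_width: 43.0
finger_force: 30.0
```

Emit:
arm_command(gripper=[36, 36, 36, 36, 36], dp=[[-1, 0.16, 0], [-1, 0.16, 0], [-1, 0.16, 0], [-1, 0.16, 0], [-1, 0.16, 0]], twist=[0, 0, 0, 0, 0])

```text
time: 35.55
tool_pos: [561.3, -239.1, 145.7]
tcp_rot: [3.141, 0.0, 1.571]
contact_force: [0.6, 0.4, -0.2]
grip_width: 43.2
finger_force: 30.0
```

Emit:
arm_command(gripper=[36, 36, 36, 36, 36], dp=[[-0.9, 0, 0], [-0.4, 0, 0], [0, 0, 0], [0, 0, 0], [0, 0, 0]], twist=[0, 0, 0, 0, 0])

```text
time: 36.17
tool_pos: [561.2, -269.4, 145.6]
tcp_rot: [3.142, -0.0, 1.572]
contact_force: [-0.1, -0.5, -1.0]
grip_width: 43.2
finger_force: 30.0
```

```bash
python3 -c "
from h import *
plan(563.5,-270.9,28);look('terra',16,'pics/w6.png')"
```

```text
t 36.17 at [ 561.2 -269.4  145.6] yaw 1.572 w 43.2 F 30.0
[-0.01, 0.02, 1.0] 0.01
[-0.01, 0.02, 1.0] 0.0
[-0.01, 0.02, 1.0] 0.0
[-0.02, 0.02, 1.0] 0.0
[-0.01, 0.01, 0.7] 0.0
terra [278. 243.] [ 560.2 -311.3   71.6]
terra [189. 121.] [ 486.2 -200.8   19.7]
terra [529. 100.] [ 762.9 -184.3   24.3]
terra [284.  37.] [ 565.4 -124.4   43.6]
```

View pics/w6.png

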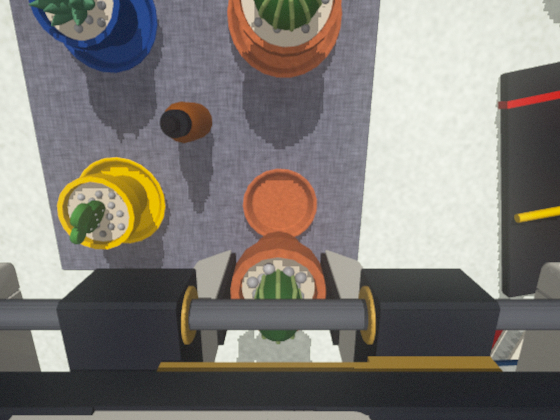

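The small pot is upright above its terracotta saucer (280,203). The other three stand in theirs and the bottle at (186,122) is clear of the left finger. Lowering.

Emit:
arm_command(gripper=[36, 36, 36, 36, 36], dp=[[-0.05, 0.09, 1], [0, 0, 1], [0, 0, 1], [0, 0, 1], [0, 0, 0.5]], twist=[0, 0, 0, 0, 0])

```text
time: 36.85
tool_pos: [562.9, -270.7, 31.7]
tcp_rot: [-3.14, -0.001, 1.572]
contact_force: [-0.3, -1.0, -1.1]
grip_width: 42.9
finger_force: 30.0
```

Emit:
arm_command(gripper=[36, 36, 36, 36, 36], dp=[[0, 0, 0.08], [0, 0, 0.06], [0, 0, 0.04], [0, 0, 0], [0, 0, 0]], twist=[0, 0, 0, 0, 0])

```text
time: 37.48
tool_pos: [563.5, -271.5, 28.8]
tcp_rot: [3.141, 0.0, 1.571]
contact_force: [-0.2, 0.3, -1.0]
grip_width: 43.5
finger_force: 30.0
```

Emit:
arm_command(gripper=[36, 36, 36, 36, 36], dp=[[0, 0, 0.03], [0, 0, 0.03], [0, 0, 0.01], [0, 0, 0], [0, 0, 0]], twist=[0, 0, 0, 0, 0])

```text
time: 38.1
tool_pos: [563.4, -271.5, 27.1]
tcp_rot: [3.141, 0.0, 1.571]
contact_force: [-1.6, 0.8, 5.4]
grip_width: 43.1
finger_force: 30.0
```

Contact. Release, rise and clear the cameras.

Emit:
arm_command(gripper=[91.8, 91.8, 91.8, 91.8, 91.8], dp=[[0, 0, 0], [0, 0, 0], [0, 0, 0], [0, 0, 0], [0, 0, -0.5]], twist=[0, 0, 0, 0, 0])

```text
time: 38.72
tool_pos: [562.7, -271.0, 38.6]
tcp_rot: [-3.14, -0.001, 1.571]
contact_force: [0.6, 0.4, 0.1]
grip_width: 87.9
finger_force: 0.0
```

Emit:
arm_command(gripper=[91.8, 91.8, 91.8, 91.8, 91.8], dp=[[0, 0, -1], [0, 0, -1], [0, 0, -1], [0, 0, -1], [0, 0, -1]], twist=[0, 0, 0, 0, 0])

```text
time: 39.35
tool_pos: [563.4, -271.5, 166.1]
tcp_rot: [3.141, 0.001, 1.571]
contact_force: [0.4, -0.6, 1.2]
grip_width: 91.8
finger_force: 0.0
```

Emit:
arm_command(gripper=[91.8, 91.8, 91.8, 91.8, 91.8], dp=[[1, 0, -1], [1, 0, -1], [1, 0, 0], [1, 0, 0], [1, 0, 0]], twist=[0, 0, 0, 0, 0])

```text
time: 39.98
tool_pos: [562.8, -145.0, 213.4]
tcp_rot: [-3.14, -0.001, 1.571]
contact_force: [0.4, -0.4, 0.2]
grip_width: 91.7
finger_force: 0.0
```

Emit:
arm_command(gripper=[91.8, 91.8, 91.8, 91.8, 91.8], dp=[[1, 0, 0], [1, 0, 0], [1, 0, 0], [1, 0, 0], [1, 0, 0]], twist=[0, 0, 0, 0, 0])

```text
time: 40.6
tool_pos: [562.6, -20.1, 213.3]
tcp_rot: [-3.14, -0.0, 1.571]
contact_force: [-0.1, 0.4, -1.0]
grip_width: 92.0
finger_force: 0.0
```

Emit:
arm_command(gripper=[91.8, 91.8, 91.8, 91.8, 91.8], dp=[[1, 0, 0], [1, 0, 0], [1, 0, 0], [0, 0, 0], [0, 0, 0]], twist=[0, 0, 0, 0, 0])

```text
time: 41.22
tool_pos: [563.0, 53.3, 213.7]
tcp_rot: [-3.141, 0.0, 1.571]
contact_force: [-0.2, -0.4, -0.3]
grip_width: 91.8
finger_force: 0.0
```

Run:
```python
from h import *
t=capture("top")[130:290,90:460]; s=capture("side")[130:370,130:450]
t=cv2.resize(t,None,fx=2.1,fy=2.1); s=cv2.resize(s,(640,480))
cv2.imwrite("pics/t2.png",cv2.resize(t[:,380:600],None,fx=2,fy=1.7)[:,:,::-1]); cv2.imwrite("pics/s2.png",s[:,:,::-1])
```

```text
(no output)
```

View pics/t2.png

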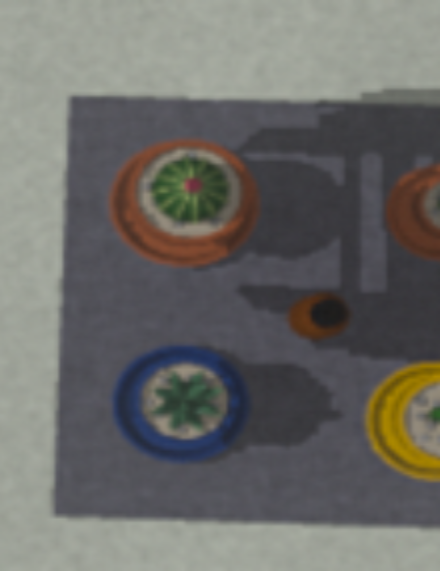

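View pics/s2.png

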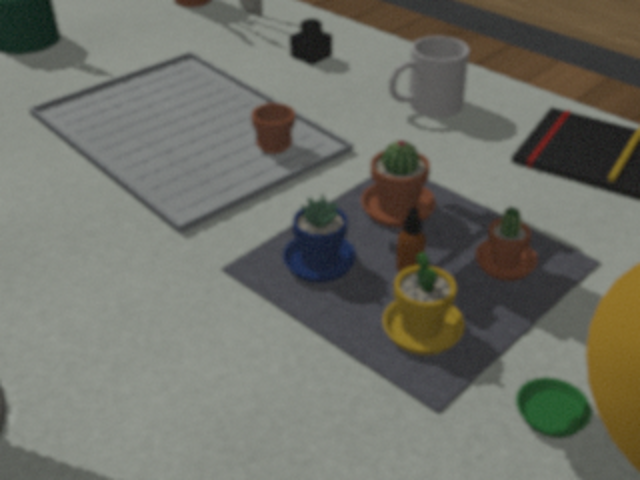

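The side view shows all four plants upright in their own saucers: blue (320,240), large (400,185), yellow (425,305) and small (508,245). The bottle and empty pot stand in place and the arm is clear.

```bash
python3 -c "
from plant import *
print(close_job())"
```

```text
the job is handed in; nothing more can be done
None
```

All four cacti stand upright in their own saucers, with the empty pot and the dropper bottle left where they stood. The job is handed in at about 41 s of the 115 s, but the hand-in returned no verdict, so this rests on the final camera views.

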